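Seat the brass setting die in its nest and lock it with the keeper

ROBOT

A 7-joint arm with a two-finger parallel gripper is mounted at the origin on a cart in front of the work surface, level with it; the furniture and walls round the work are solid. World frame = base frame: x ahead of the robot, y to its left, z up, the work surface at z = 0. Lengths are in m, angles in rad, forces in N, time in s.
With the tool pointing down it reaches from about 0.425 to 0.975 m from the base axis. Payload 16.7 kg.
Tool frame: the origin (TCP) lies midway between the tips of the shut fingers; the grasp point (between the pads) lies env.tcp_to_grasp behind it (env.tcp_to_grasp is the distance from the TCP to the grasp point, in m); z points along the fingers, y is the line along which they close (so a half turn about z gives the same grasp; the last joint's range is limited). The gripper opens to 85 mm and grips with 20 to 120 N. Pads are 22 mm wide; open, the fingers measure 114 mm over their backs; the gripper's body (76 mm by 85 mm) begins 54 mm behind the grasp point. The pads swing forward as they close: fully open they stand 13 mm farther back than shut.
Start: joints at [-1.496, 0.426, 0.074, 1.606, -0.034, 1.111, -0.067], TCP at [0.15, 0.658, 0.199] pointing down, gripper open.
Joint ranges: [-2.85, 2.85], [-0.5, 2.14], [-1.23, 1.37], [0.21, 2.46], [-1.02, 4.16], [0.16, 2.05], [-2.73, 2.73]. Speed limits (rad/s): [1.89, 1.89, 2.39, 2.39, 3.01, 3.01, 3.01].

INTERFACE

Orientations are given as a unit quaternion [w, x, y, z].
In Python, from cell import env gives the robot as it stands. The module is installed in compiled form; this text tells all that it offers. Calls block until the motion is done:
- env.goto(position, orientation): joint-space move of the TCP to a pose.
- env.servo_line(position, rate=0.15, frame=None, guard=None): straight line of the TCP; frame=None keeps the orientation; rate is the mean speed in m/s. With guard (N) it stops when the force on the tool has changed by that much, and returns True; else False.
- env.move_j(angles): joint-space move.
- env.set_gripper(opening, grip_force=None): opening from 0.0 (shut) to 1.0 (fully open); grip_force is the grip in N (None keeps the last); returns when the fingers have stopped.
- env.sleep(seconds).
- env.solve_ik(position, orientation): joint angles nearest the present ones, or None.
- env.sense(): the state.
- env.capture(name): name is "scene" or "top" or "wrist"; returns a dict with "color" (480x640x3 uint8, red, green, blue), "fov_y" (degrees; the focal length in pixels is half the picture's height over the tangent of half this angle, whatever the lens; pixels are square), "cx", "cy" (the principal point, pixels), "R" (3x3) and "t" (3): a world point X has camera coordinates R X + t. Camera axes: x right, y down, z forward; pixel columns grow to the right and rows downward; lengths in m; the calibration is good to about 2 mm. A picture is of the moment at which its call begins. There is no depth.
A pose or a line that the arm cannot do raises env.IKError and nothing moves.
- env.close_job(): hands the job in; it is judged then, once.
The state is a dict: "t": time; "joint_pos": joint angles; "dq": joint speeds; "joint_efforts": joint torques, N m; "eef_pos": TCP position; "ee_rot": TCP orientation; "contact_force": force on the tool from outside, world axes, zero at the start; "ft_torque": the same for the moment, N m; "width": opening from 0.0 (shut) to 1.0 (fully open); "grasp_force": force on a finger pad.
Only numpy, scipy, OpenCV 4.12 (cv2) and the standard library are available. Lean on these libraries where they do the work, as an engineer would, in place of code of your own. Each camera call takes 0.05 s, during which the arm holds its last target. There are 200 camera calls.

TASK

Without picking anything up, push the brass disc across the aluminium die nest with the fingertips until it drops into the round recess and lies flat on its floor, then take the fingers off it. After that, push the red pin to swing the keeper over the seated disc, fully home against its stop. Leave the dark steel disc and the things standing round the nest where they are.

Things in the scene. Friction and masses are not known exactly. Their poses are not given: they have to be found in the camera images.
- nest: aluminium die nest, fixed to the table: a flat plate 210 x 135 mm on a black rubber foot (222 x 147 mm). Origin on the table at the centre of its underside; x runs along the 210 mm side towards the end with the recess, z is up. The flat deck is 25 mm above the origin. The centre of the recess lies at x = +55, y = 0 mm; the keeper's pivot at x = +55, y = -47 mm. Open boxes with walls up to 136 mm tall stand on the table beyond its far (+y) side
- recess (a point): centre of the mouth of the round recess, at deck height: 44 mm across, 10 mm deep, with a dark floor and a 1.5 mm chamfer round its rim
- keeper_pivot (a point): point on the vertical axis of the keeper, 12 mm above the deck and level with the keeper's top (a flat screw head stands 2 mm higher)
- keeper_pin (a point): centre of the red upright pin by which the keeper is pushed: 10 mm across, 24 mm tall, standing on the keeper's arm 33 mm from the pivot; this point lies half-way up the pin, 24.5 mm above the deck
- keeper (a joint): angle of the keeper, a flat steel arm 13 mm wide and 8 mm thick that swivels 4.5 mm above the deck (40 mm from pivot to tip; about 1 N at the pin moves it, it stays where it is left). 0 rad: the arm points along the nest's +x, away from the recess; it grows counterclockwise seen from above, and at 1.571 (its stop) the arm points along the nest's +y, its tip over the rim of the disc in the recess. It starts between 0 and 0.5
- brass_die_center (a point): centre of the loose brass disc, half-way up: 40 mm across, 12 mm thick, 0.07 to 0.14 kg, with a ring drawn on its top. At the start it lies flat on the deck, this point 6 mm above it, 85 to 135 mm from the recess; seated, its top stands 2 mm above the deck
- steel_die_center (a point): centre, half-way up, of the loose dark steel disc of the same size, lying flat on the deck beside the brass one; not to be moved
- mug: orange mug, 101 mm tall, standing on the table; bystander, origin at its underside
- white_spool: spool of white thread, 60 mm tall, standing on the table; bystander, origin at its underside
- tape_measure: yellow tape measure, 62 mm tall; bystander, origin at its underside
- round_tin: round tin with a yellow lid, 65 mm across, 31 mm tall; bystander, origin at its underside
- blue_spool: spool of blue thread, 52 mm tall; bystander, origin at its underside
- buckle: strap buckle, 68 mm long, 7 mm thick, lying on the table; bystander, origin at its underside

How it is judged:
On the way:
1. the brass disc lies in the recess, flat on its floor, with the fingers off it and the keeper still open (horizontal distance between brass_die_center and recess below 0.004 m and z of brass_die_center in the frame of nest below 0.0225 m and angle between brass_die_center's own z axis and vertical below 0.08 rad and contact force between brass_die and the fingers below 0.2 N and value of joint keeper below 0.9 rad), for 0.2 s.
At the end, for the whole second after the job is handed in: the brass disc lies at rest in the recess (centre within 4 mm of the recess's, no more than 1.5 mm above its floor, tilt under 0.08 rad), the keeper has swung over it to within 0.15 rad of its stop (beyond 1.42 rad), and the steel disc is within 10 mm of where it started (horizontal distance between brass_die_center and recess below 0.004 m and z of brass_die_center in the frame of nest below 0.0225 m and angle between brass_die_center's own z axis and vertical below 0.08 rad and linear speed of brass_die below 0.02 m/s and value of joint keeper above 1.42 rad and distance of steel_die_center from where it was at the start of the episode below 0.01 m); the robot touches nothing.
It fails at once if the brass disc is lifted more than 5 mm off the deck (z of brass_die_center in the frame of nest above 0.036 m).
It fails at once if the steel disc is moved more than 10 mm (distance of steel_die_center from where it was at the start of the episode above 0.01 m).
It fails at once if a bystander is moved more than 20 mm (distance of any of mug, white_spool, tape_measure, round_tin, blue_spool, buckle from where it was at the start of the episode above 0.02 m).
It also fails if it takes over 61 s, if anything falls off the work surface, if the arm or the gripper's body presses on something with over 40 N, if the wrist force passes 120 N, or if a joint passes its speed limit or range.

## Working session

There is one attempt and no reset: what is moved stays moved. The work goes in short steps, each a Python script; the robot and the scene stay as the last script left them, time stands still between calls to the robot, and variables do not carry over. Pictures are saved under pics/ and viewed, at most 10 in all, crops included, and the job is handed in when it is done.

```bash
mkdir -p pics; cat > h.py <<'E'
import numpy as np, cv2
from cell import env
def cap(n):
    c=env.capture(n); c['f']=240/np.tan(np.radians(c['fov_y'])/2); return c
def ray(c,u,v,z):
    d=c['R'].T@np.array([(u-c['cx'])/c['f'],(v-c['cy'])/c['f'],1]); o=-c['R'].T@c['t']
    return o+d*(z-o[2])/d[2]
def proj(c,X):
    p=c['R']@np.asarray(X)+c['t']; return c['f']*p[:2]/p[2]+[c['cx'],c['cy']]
def save(c,n): cv2.imwrite('pics/'+n,c['color'][:,:,::-1])
E
python3 - <<'E'
from h import *
for n in('scene','top'):
    c=cap(n); save(c,n+'0.png'); print(n,c['f'],c['cx'],c['cy'],-c['R'].T@c['t'],c['R'].round(3).tolist())
print(env.tcp_to_grasp,{k:np.round(v,3) for k,v in env.sense().items()})
E
```

```text
scene 581.4453839661933 315.214610855734 247.05151211734582 [-0.35035063 -0.73201822  0.90589267] [[0.542, -0.84, 0.019], [-0.527, -0.357, -0.771], [0.654, 0.408, -0.637]]
top 468.74028730859766 320.26196296302396 242.8214992414299 [ 0.45768805 -0.17067946  0.96462395] [[-0.017, -1.0, 0.025], [-0.996, 0.015, -0.09], [0.09, -0.026, -0.996]]
0.0187 {'t': np.float64(0.1), 'joint_pos': array([-1.496,  0.427,  0.074,  1.607, -0.034,  1.111, -0.067]), 'dq': array([-0.   , -0.002,  0.002, -0.004,  0.   , -0.001,  0.   ]), 'joint_efforts': array([ 9.0000e-03, -9.5152e+01,  3.7720e+00, -4.6440e+01,  2.0000e-02,
        6.0000e-03, -0.0000e+00]), 'eef_pos': array([0.15 , 0.658, 0.199]), 'ee_rot': array([-0.   ,  0.112,  0.994, -0.001]), 'contact_force': array([0.03 , 0.425, 0.435]), 'ft_torque': array([-0.036,  0.051,  0.032]), 'grasp_force': np.float64(0.0), 'width': np.float64(0.997)}
```

View pics/top0.png

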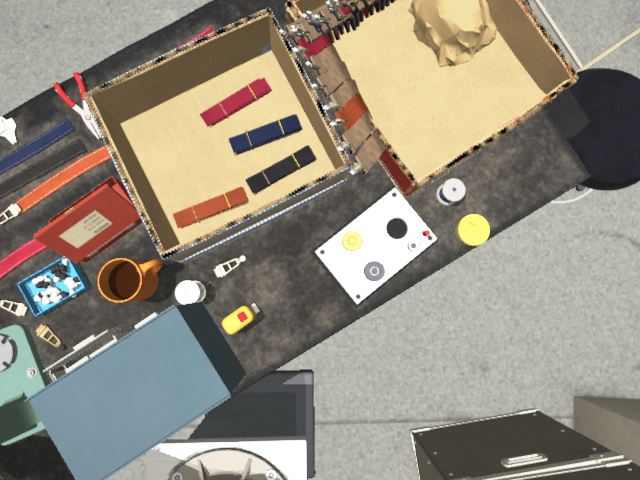

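View pics/scene0.png

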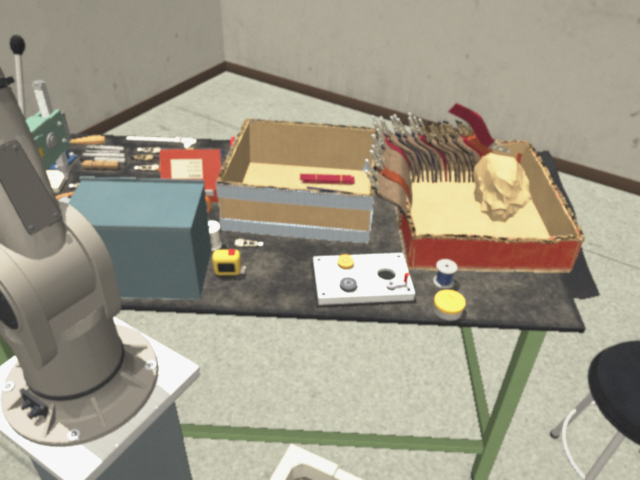

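```bash
python3 - <<'E'
from h import *
for n,(u,v,w,hh) in (('top',(300,170,160,150)),('scene',(305,235,170,90))):
    im=cv2.imread(f'pics/{n}0.png')[v:v+hh,u:u+w]
    s=800/w if 800/w*hh<=600 else 600/hh
    s=int(s); cv2.imwrite(f'pics/{n}0c.png',cv2.resize(im,None,fx=s,fy=s,interpolation=cv2.INTER_CUBIC)); print(n,s)
E
```

```text
top 4
scene 4
```

View pics/top0c.png

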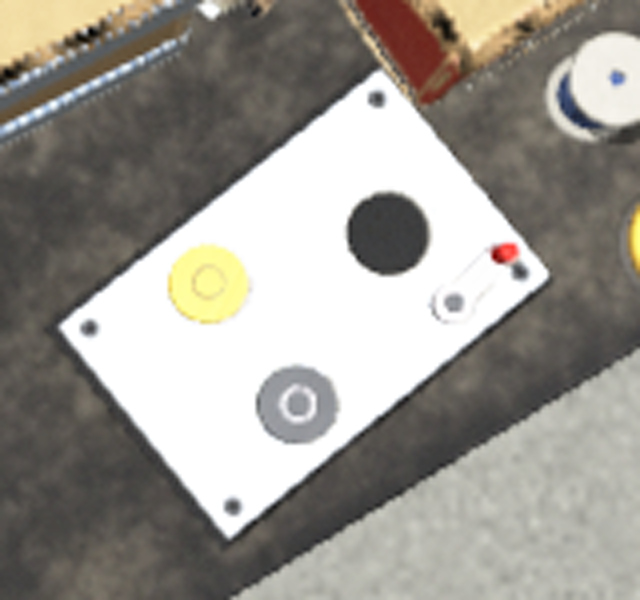

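View pics/scene0c.png

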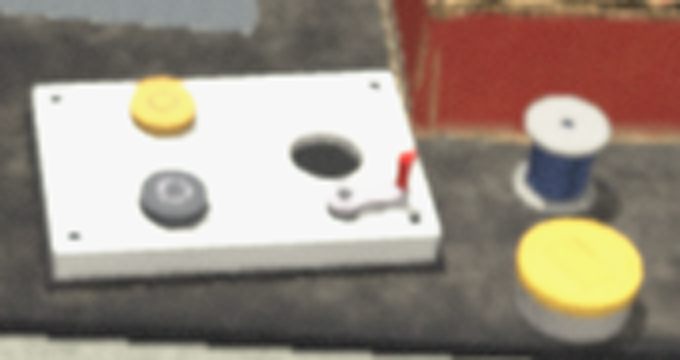

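```bash
python3 - <<'E'
from h import *
from scipy.optimize import least_squares
T=cap('top');S=cap('scene')
t=lambda u,v:((u+.5)/4-.5+300,(v+.5)/4-.5+170)
s=lambda u,v:((u+.5)/4-.5+305,(v+.5)/4-.5+235)
C=np.array([[-.105,.0675],[.105,.0675],[.105,-.0675],[-.105,-.0675]])
tc=[t(60,326),t(381,70),t(550,275),t(229,540)]; sc=[s(34,88),s(393,73),s(440,234),s(55,255)]
for nm,c,p in(('top',T,tc),('scene',S,sc)):
    W=np.array([ray(c,*q,.025)[:2] for q in p])
    def M(x): a=x[2];R=np.array([[np.cos(a),-np.sin(a)],[np.sin(a),np.cos(a)]]);return C@R.T+x[:2]
    r=least_squares(lambda x:(M(x)-W).ravel(),[*W.mean(0),-.9]).x
    print(nm,'nest',r.round(4),'res mm',((M(r)-W)*1000).round(1).tolist())
    a=r[2];R=np.array([[np.cos(a),-np.sin(a)],[np.sin(a),np.cos(a)]])
    f=t if nm=='top' else s
    pts=dict(brass=(208,284,.037),steel=(297,404,.037),recess=(388,233,.025),pivot=(454,302,.039),pin=(505,253,.0495),screw=(377,98,.025)) if nm=='top' else dict(brass=(163,99,.037),steel=(174,190,.037),recess=(326,156,.025),pivot=(345,195,.039),pin=(405,172,.0495))
    for k,(u,v,z) in pts.items():
        X=ray(c,*f(u,v),z); print(k,X.round(4),'nest mm',(1000*R.T@(X[:2]-r[:2])).round(1))
    if nm=='top':
        for k,(u,v,z) in dict(rb_rim=(412,193,.136),rb_rim2=(577,78,.136),lb_rim=(168,258,.136),lb2=(350,172,.136),lb_b=(352,180,.0),greybox=(240,380,0),gb2=(185,305,.1),mug=(155,270,.1)).items():
            X=ray(c,u,v,z); print(k,X.round(3),(1000*R.T@(X[:2]-r[:2])).round(0))
    else:
        for k,(u,v,z) in dict(greybox_fl=(200,297,0),).items(): print(k,ray(c,u,v,z))
        X=ray(c,200,297,0)
        for z in(.05,.1,.15,.2,.25,.3):print(z,proj(c,[X[0],X[1],z]))
E
```

```text
top nest [ 0.5366 -0.3083 -0.9109] res mm [[-0.4, -0.0], [-0.3, 0.2], [-0.4, 0.1], [1.1, -0.3]]
brass [ 0.545  -0.2578  0.037 ] nest mm [-34.8  37.5]
steel [ 0.4846 -0.3006  0.037 ] nest mm [-38.  -36.4]
recess [ 0.5707 -0.351   0.025 ] nest mm [54.6  0.8]
pivot [ 0.534  -0.3802  0.039 ] nest mm [ 55.1 -46.2]
pin [ 0.557  -0.404   0.0495] nest mm [ 88.1 -42.6]
screw [ 0.6401 -0.3476  0.025 ] nest mm [94.4 57.7]
rb_rim [ 0.62  -0.36   0.136] [92. 35.]
rb_rim2 [ 0.833 -0.676  0.136] [472.   9.]
lb_rim [0.51  0.075 0.136] [-319.  214.]
lb2 [ 0.66  -0.248  0.136] [ 28. 134.]
lb_b [ 0.676 -0.265  0.   ] [ 51. 137.]
greybox [ 0.271 -0.031  0.   ] [-382.  -39.]
gb2 [0.426 0.054 0.1  ] [-354.  135.]
mug [0.491 0.109 0.1  ] [-358.  220.]
scene nest [ 0.5332 -0.3084 -0.9108] res mm [[-0.6, -1.4], [-2.0, 0.9], [0.3, 0.1], [2.3, 0.4]]
brass [ 0.5441 -0.2567  0.037 ] nest mm [-34.2  40.3]
steel [ 0.4817 -0.3005  0.037 ] nest mm [-37.8 -35.9]
recess [ 0.5656 -0.3518  0.025 ] nest mm [54.1 -1. ]
pivot [ 0.5286 -0.3812  0.039 ] nest mm [ 54.6 -48.2]
pin [ 0.5527 -0.4043  0.0495] nest mm [ 87.7 -43.3]
greybox_fl [ 2.92806548e-01 -3.50524300e-02  1.11022302e-16]
0.05 [197.49961467 280.34524452]
0.1 [194.86854621 262.82002493]
0.15 [192.09627441 244.35426754]
0.2 [189.17111878 224.87016991]
0.25 [186.08007396 204.28110504]
0.3 [182.80861645 182.49033374]
```

```bash
cat >> h.py <<'E'
def down(psi):
    th=(psi+90)/2; th=np.radians(th); return [0,np.cos(th),np.sin(th),0]
NO=np.array([.5355,-.3083]); A=-.911
RN=np.array([[np.cos(A),-np.sin(A)],[np.sin(A),np.cos(A)]])
def n2w(x,y): return RN@(np.array([x,y])/1000)+NO
def w2n(p): return 1000*RN.T@(np.asarray(p)[:2]-NO)
E
python3 - <<'E'
from h import *
env.set_gripper(.3)
p=env.sense()['eef_pos']; env.servo_line([p[0],p[1],.42],rate=.3)
g=n2w(-80,52); 
for psi in(15.4,195.4,-164.6):
    q=env.solve_ik([*g,.42],down(psi)); print(psi,None if q is None else q.round(2) if hasattr(q,'round') else np.round(q,2))
E
```

```text
15.4 [-0.58  0.18  1.01  1.56 -0.15  1.48  0.71]
195.4 [-0.71  0.24  1.23  1.57 -0.23  1.49 -2.35]
-164.6 [-0.71  0.24  1.23  1.57 -0.23  1.49 -2.35]
```

```bash
python3 - <<'E'
from h import *
for az,psi in((50,60),(20,40),(-5,25)):
    a=np.radians(az); env.goto([.64*np.cos(a),.64*np.sin(a),.42],down(psi)); print(env.sense()['joint_pos'].round(2))
g=n2w(-60,30); env.goto([*g,.30],down(15.4))
s=env.sense(); print(s['t'],s['joint_pos'].round(2),s['contact_force'])
save(cap('wrist'),'w1.png'); save(cap('scene'),'s1.png')
E
```

```text
[-1.18  0.26  0.27  1.38 -0.07  1.51  0.14]
[-0.82  0.28  0.49  1.39 -0.13  1.51  0.37]
[-0.51  0.3   0.66  1.39 -0.18  1.51  0.59]
6.1833 [-0.33  0.23  0.79  1.74 -0.17  1.24  0.77] [-0.57347081 -0.45361238 -0.11391542]
```

View pics/w1.png

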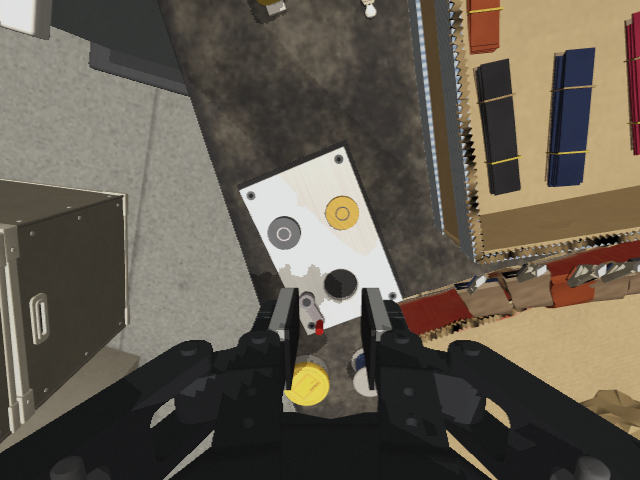

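```bash
python3 - <<'E'
from h import *
c=cap('wrist')
for k,(u,v,z) in dict(corner_mp=(345,147,.025),corner_mm=(240,189,.025),corner_pp=(400,300,.025),brass=(342,213,.037),steel=(284,233,.037),recess=(341,283,.025),pivot=(306,300,.039)).items():
    X=ray(c,u,v,z); print(k,X.round(4),w2n(X).round(1))
print(-c['R'].T@c['t'],env.sense()['eef_pos'])
E
```

```text
corner_mp [ 0.5261 -0.1814  0.025 ] [-106.    70.3]
corner_mm [ 0.4184 -0.2622  0.025 ] [-108.2  -64.3]
corner_pp [ 0.6494 -0.3483  0.025 ] [101.5  65.4]
brass [ 0.5433 -0.2553  0.037 ] [-37.1  38.7]
steel [ 0.4827 -0.2977  0.037 ] [-40.8 -35.2]
recess [ 0.5686 -0.3461  0.025 ] [50.1  3. ]
pivot [ 0.5303 -0.3748  0.039 ] [ 49.3 -44.8]
[ 0.50502226 -0.17325939  0.47524014] [ 0.52378501 -0.24128681  0.30040925]
```

```bash
python3 - <<'E'
from h import *
B=np.array([-34,38.]);D=np.array([89,-38.]);D/=np.hypot(*D);wd=RN@D
psi=np.degrees(np.arctan2(wd[1],wd[0]))+90; print(psi)
env.goto([*n2w(-80,27),.07],down(psi))
r=env.servo_line([*n2w(-80,27),.018],rate=.02,guard=4)
s=env.sense(); z=s['eef_pos'][2]; print(r,z,s['contact_force'],s['t'],s['width'])
z+=.004
env.servo_line([*n2w(-80,27),z+.02])
g=n2w(*(B-38*D)); env.servo_line([*g,z+.02]); env.servo_line([*g,z],rate=.05)
s=env.sense();print(s['t'],s['eef_pos'],w2n(s['eef_pos']),s['contact_force'])
save(cap('wrist'),'w2.png')
E
```

```text
14.682696201157285
False 0.0180524804446264 [-0.08257652  0.65566903  0.81048766] 10.0 0.3014269244955596
11.2 [ 0.53477229 -0.22155878  0.02184318] [-68.9817797   52.59357115] [-0.79239495  0.25418596  0.39327315]
```

View pics/w2.png

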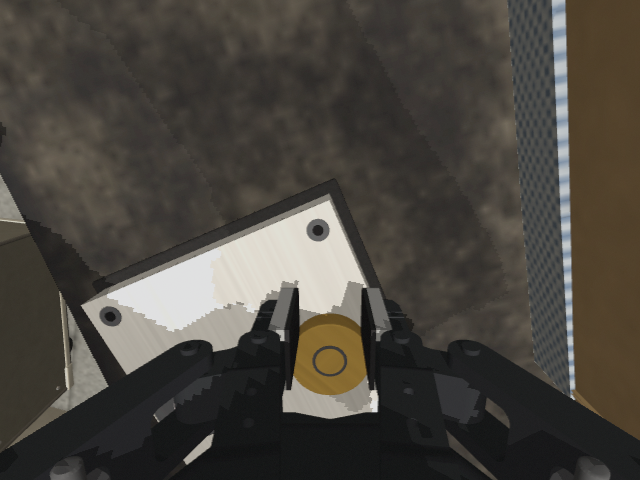

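```bash
python3 - <<'E'
from h import *
p=env.sense()['eef_pos']
r=env.servo_line([p[0],p[1],.006],rate=.015,guard=4)
s=env.sense(); z=s['eef_pos'][2]; print(r,z,s['contact_force'],s['t'])
if r: env.servo_line([p[0],p[1],z+.0045],rate=.05)
print(env.sense()['eef_pos'],env.sense()['contact_force'])
E
```

```text
False 0.006101386505298061 [ 0.3964708   0.28378278 -0.28524809] 12.4667
[ 0.53505251 -0.22158063  0.00610139] [ 0.3964708   0.28378278 -0.28524809]
```

```bash
python3 - <<'E'
from h import *
c=cap('wrist'); save(c,'w3.png'); s=env.sense(); e=s['eef_pos']
y=np.array([np.cos(np.radians(14.68)),np.sin(np.radians(14.68)),0])
for dz in (0,.01,.02,.03): print(dz,[proj(c,e+[0,0,dz]+k*y).round(0).tolist() for k in(-.0125,0,.0125)])
print('deck under tcp',proj(c,[e[0],e[1],.025]),'R',c['R'].round(2).tolist(),s['ee_rot'])
print('brass',proj(c,[*n2w(-34,38),.037]),'corner',proj(c,[*n2w(-105,67.5),.025]))
E
```

```text
0 [[305.0, 282.0], [330.0, 282.0], [355.0, 282.0]]
0.01 [[303.0, 289.0], [330.0, 289.0], [356.0, 289.0]]
0.02 [[302.0, 298.0], [330.0, 298.0], [358.0, 298.0]]
0.03 [[300.0, 308.0], [330.0, 308.0], [359.0, 308.0]]
deck under tcp [329.66282577 297.26920163] R [[0.97, 0.25, 0.0], [0.24, -0.93, 0.27], [0.07, -0.26, -0.96]] [5.43280022e-05 6.10967525e-01 7.91655657e-01 4.02216023e-05]
brass [329.80748937 386.26265654] corner [328.00938757 212.07772177]
```

View pics/w3.png

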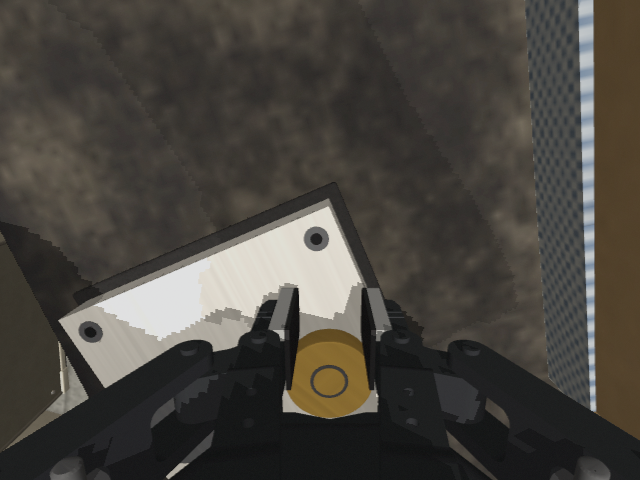

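```bash
python3 - <<'E'
from h import *
p=env.sense()['eef_pos']
r=env.servo_line([p[0],p[1],-.015],rate=.012,guard=3)
s=env.sense(); z=s['eef_pos'][2]; print(r,z,s['contact_force'],s['t'],s['width'])
if r: env.servo_line([p[0],p[1],z+.0045],rate=.05)
print(env.sense()['eef_pos'],env.sense()['contact_force'])
c=cap('wrist'); save(c,'w4.png')
E
```

```text
True -0.007046310701562031 [-1.11753562  0.019299    7.24780338] 13.6 0.3021487670791105
[ 0.5352318  -0.22162211 -0.00234949] [ 0.2610895  -0.00717759  0.41344258]
```

```bash
python3 - <<'E'
from h import *
R_=np.array([55,0.]);D=np.array([89,-38.]);D/=np.hypot(*D)
g=n2w(*(R_-50*D)); env.servo_line([*g,-.0025],rate=.05)
s=env.sense();print(s['t'],s['eef_pos'],w2n(s['eef_pos']),s['contact_force'])
c=cap('wrist'); save(c,'w5.png')
print(proj(c,[*n2w(55,0),.025]))
E
```

```text
15.7417 [ 0.55658613 -0.30317956 -0.00246766] [ 8.87912427 19.79911341] [-0.39304875 -0.33336927  0.63348864]
[329.44781806 404.30554039]
```

View pics/w5.png

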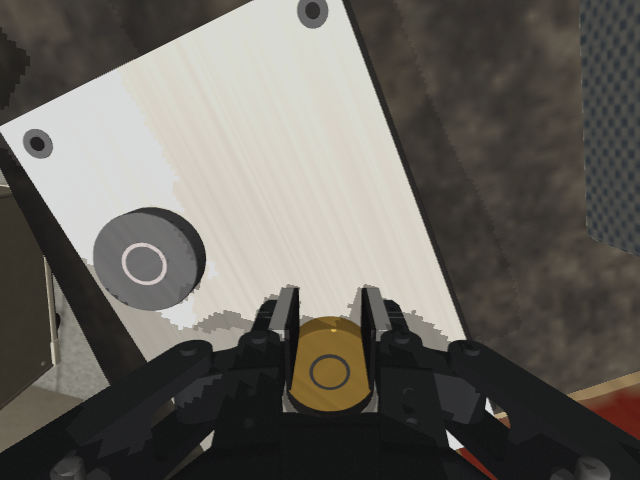

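```bash
python3 - <<'E'
from h import *
c=cap('wrist')
for k,(u,v,z) in dict(brass=(330,372,.037),steel=(145,264,.037),screw_mp=(313,11,.025),screw_mm=(38,144,.025)).items(): print(k,w2n(ray(c,u,v,z)).round(1))
for k,p in dict(steel=(-38,-36,.037),screw_mp=(-95,57.5,.025),screw_mm=(-95,-57.5,.025)).items(): print(k,proj(c,[*n2w(*p[:2]),p[2]]).round(0))
# fit deck-plane homography w/ camera height error
import itertools
D=np.array([89,-38.]);D/=np.hypot(*D); b=w2n(ray(c,330,372,.037))-w2n(env.sense()['eef_pos']); print('offset along',b@D,'lat',b@[-D[1],D[0]])
E
```

```text
brass [31.4 10.3]
steel [-39.9 -36. ]
screw_mp [-96.3  58.4]
screw_mm [-96.4 -55.9]
steel [148. 268.]
screw_mp [312.  16.]
screw_mm [ 37. 149.]
offset along 24.41635633988855 lat 0.21121560522953156
```

```bash
python3 - <<'E'
from h import *
R_=np.array([55,0.]);D=np.array([89,-38.]);D/=np.hypot(*D)
for o in (32,28,26,25,24):
    env.servo_line([*n2w(*(R_-o*D)),-.0025],rate=.03); s=env.sense(); print(o,s['contact_force'].round(2),s['t'])
env.servo_line([*n2w(*(R_-45*D)),-.0025],rate=.1)
env.servo_line([*n2w(*(R_-75*D)),.1],rate=.2)
c=cap('wrist'); save(c,'w6.png'); print(proj(c,[*n2w(55,0),.027]),env.sense()['t'])
E
```

```text
32 [-0.23  0.28  0.73] 16.5917
28 [-0.04  0.09  0.13] 16.875
26 [ 0.35 -0.4  -0.41] 17.125
25 [ 0.29 -0.35  0.65] 17.375
24 [ 0.09  0.3  -0.25] 17.625
[330.01712294 339.66556335] 18.7167
```

View pics/w6.png

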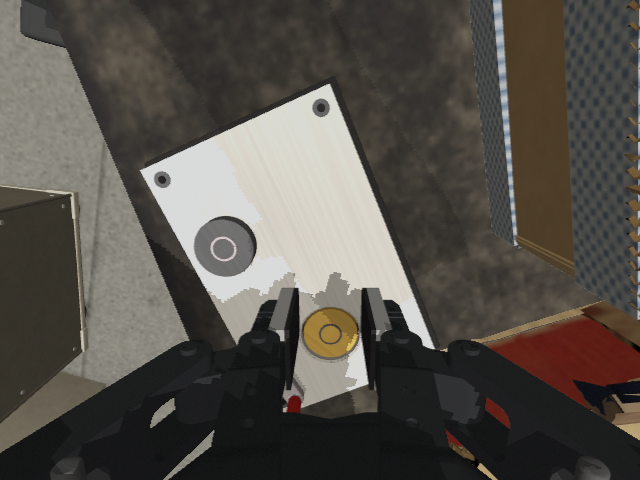

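```bash
python3 - <<'E'
from h import *
c=cap('wrist')
hsv=cv2.cvtColor(c['color'],cv2.COLOR_RGB2HSV); m=cv2.inRange(hsv,(15,110,60),(32,255,255))
m[:, :300]=0;m[:,362:]=0;m[:300]=0;m[375:]=0
n,l,st,ce=cv2.connectedComponentsWithStats(m); i=1+st[1:,4].argmax(); print('brass blob',st[i],ce[i])
for z in(.027,.037):
    th=np.linspace(0,6.28,100); P=np.array([proj(c,[*(n2w(55+20*np.cos(t),20*np.sin(t))),z]) for t in th]); print(z,P.min(0),np.ptp(P,axis=0))
P=np.array([proj(c,[*(n2w(-38+20*np.cos(t),-36+20*np.sin(t))),.037]) for t in th]);print('steel pred',P.min(0),np.ptp(P,axis=0),'seen 194..257, 215..277')
T=cap('top')
for k,(u,v,z) in dict(tin=(474,230,.031),spool=(452,191,.052)).items(): print(k,w2n(ray(T,u,v,z)))
env.servo_line([*n2w(0,25),.1],rate=.2); env.set_gripper(0.0)
r=env.servo_line([*n2w(0,25),.045],rate=.1,guard=4)
r=r or env.servo_line([*n2w(0,25),-.005],rate=.02,guard=4)
s=env.sense(); print(r,s['eef_pos'],s['contact_force'],s['width'],s['t'])
env.servo_line([*n2w(0,25),.1],rate=.2)
E
```

```text
brass blob [ 304  308   55   50 1790] [330.6452514  331.96536313]
0.027 [303.53079886 315.49241304] [54.18843032 48.28660197]
0.037 [302.55784772 322.10800665] [56.1405972  49.72698846]
steel pred [194.99396124 222.21207925] [60.635141   57.79607597] seen 194..257, 215..277
tin [173.98625923 -99.6262698 ]
spool [182.82137471  -9.89465263]
False [ 0.55529919 -0.29297667 -0.00493191] [-0.65224677 -0.70724556 -0.04902701] 0.0015031594790863585 22.7833
```

```bash
python3 - <<'E'
from h import *
P=np.array([55,-47.]); a=np.radians(139); n=np.array([np.cos(a),np.sin(a)])
psi=np.degrees(a+A)-90; print(psi); q=down(psi); Z=.014
pin=lambda f:P+33*np.array([np.cos(f),np.sin(f)])
s0=pin(.12)-30*n
env.goto([*n2w(*s0),.11],q); env.servo_line([*n2w(*s0),Z],rate=.15)
env.servo_line([*n2w(*(pin(.12)-17*n)),Z],rate=.05)
f=.12
for f in np.linspace(.2,1.5,10):
    env.servo_line([*n2w(*(pin(f)-15.5*n)),Z],rate=.05)
    s=env.sense(); print(round(f,2),s['contact_force'].round(1),round(s['t'],1))
T=cap('top'); save(T,'t2.png')
E
```

```text
-3.1964551364179954
0.2 [-0.1 -0.2 -0.2] 25.5
0.34 [-0.9  0.8 -0.1] 25.8
0.49 [-0.4 -0.2  0.4] 26.0
0.63 [-0.6  0.5 -0.6] 26.3
0.78 [ 0.  -0.2  0.7] 26.5
0.92 [ 0.5  0.6 -0.3] 26.8
1.07 [ 0.7  1.  -0.2] 27.0
1.21 [ 0.3 -0.1  0.2] 27.3
1.36 [-0.4 -0.5 -0.8] 27.5
1.5 [0.2 0.1 0.8] 27.8
```

```bash
python3 - <<'E'
from h import *
P=np.array([55,-47.]); a=np.radians(139); n=np.array([np.cos(a),np.sin(a)]); Z=.014
e=P+[0,33]-15.5*n; t=e+[-9,0]
r=env.servo_line([*n2w(*t),Z],rate=.02,guard=5)
s=env.sense(); print(r,w2n(s['eef_pos']),e,s['contact_force'],s['t'])
w=w2n(s['eef_pos'])
env.servo_line([*n2w(*(w-15*n)),Z],rate=.1); 
env.servo_line([*n2w(*(w-15*n)),.12],rate=.2)
env.servo_line([*n2w(-30,0),.16],rate=.2)
print(env.sense()['t'])
a=cap('wrist')['color'][:,:,::-1]; b=cap('scene')['color'][235:325,305:475,::-1]
b=cv2.resize(b,(640,339),interpolation=cv2.INTER_CUBIC); a=cv2.resize(a[150:480,160:560],(320,264)); 
t=cv2.resize(cap('top')['color'][170:320,300:460,::-1],(320,264))
cv2.imwrite('pics/last.png',np.vstack([b,np.hstack([a,t])[:261]]))
E
```

```text
True [ 64.81282392 -24.59580111] [ 66.69799849 -24.16891495] [ 1.09034576 -2.84377355  1.26861281] 28.2
29.9333
```

View pics/last.png

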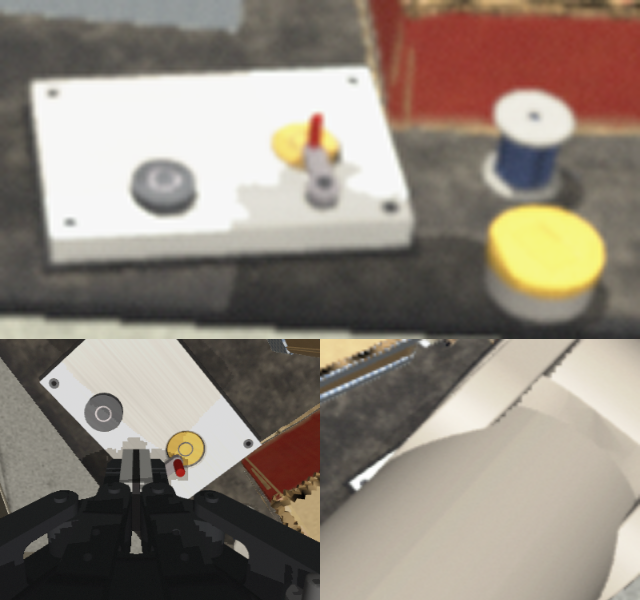

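```bash
python3 - <<'E'
from h import *
S=cap('scene'); k=640/170; o=lambda u,v:((u+.5)/k-.5+305,(v+.5)/k-.5+235)
pin=w2n(ray(S,*o(316,131),.0495)); piv=w2n(ray(S,*o(324,181),.039)); d=pin-piv; print(pin,piv,np.hypot(*d),np.arctan2(d[1],d[0]))
print('brass',w2n(ray(S,*o(305,145),.027)),'steel',w2n(ray(S,*o(163,178),.037)))
P=np.array([55,-47.]); a=np.radians(139); n=np.array([np.cos(a),np.sin(a)]); Z=.014
e=P+[0,33]-15.5*n; q=e+[12,0]; t=e+[-9,0]
env.servo_line([*n2w(*(e-20*n)),.12],rate=.2); env.servo_line([*n2w(*(e-20*n)),Z],rate=.15); env.servo_line([*n2w(*q),Z],rate=.1); env.sleep(.2)
r=env.servo_line([*n2w(*t),Z],rate=.025,guard=10)
s=env.sense(); print(r,w2n(s['eef_pos']),s['contact_force'],s['t'])
env.servo_line([*n2w(*q),Z],rate=.1); env.servo_line([*n2w(*(e-20*n)),Z],rate=.1); env.servo_line([*n2w(*(e-20*n)),.15],rate=.2); env.sleep(.5)
S=cap('scene');c=cap('wrist')
hs=cv2.cvtColor(S['color'],cv2.COLOR_RGB2HSV)[255:295,370:400]; m=cv2.inRange(hs,(0,150,80),(8,255,255))|cv2.inRange(hs,(172,150,80),(180,255,255))
ys,xs=np.nonzero(m); print(len(xs)); 
if len(xs): p=w2n(ray(S,xs.mean()+370,ys.mean()+255,.0495)); print('pin',p)
E
```

```text
[ 53.50629134 -16.1232463 ] [ 53.335888   -48.00437536] 31.881584458993114 1.5654514183040147
brass [51.44578227 -3.37186696] steel [-39.45853094 -37.06952047]
True [ 64.69905119 -24.7415344 ] [ 2.28109852 -4.59241689  0.66984329] 32.8667
16
pin [ 53.08184302 -15.28722429]
```

```bash
python3 -c "
from h import *
print(env.close_job())"
```

```text
the job is handed in; nothing more can be done
None
```

I pushed the brass disc into the recess, where it looked flat and seated in the images. I then swung the keeper to its stop, measured at about 1.565 rad. The steel disc stayed within about 2 mm by camera, and the job is handed in; `close_job()` gave no verdict.

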